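# Dress a spring clamp's seat, then hold the clamp open at its mark

## Robot

A 6-joint arm with a two-finger parallel gripper is mounted at the origin on the work surface. World frame = base frame: x ahead of the robot, y to its left, z up, the work surface at z = 0. Lengths are in mm, angles in rad, forces in N, time in s.
With the tool pointing down it reaches from about 275 to 750 mm from the base axis. Payload 10.2 kg.
Tool frame: the origin (TCP) lies at the very end of the fingers, on their centre line; the grasp point (between the pads) lies 19 mm behind it; y points along the fingers, x is the direction in which the jaws open and shut, and the axes are right-handed (so a half turn about y gives the same grasp; the last joint's range is limited). The gripper opens to 85 mm and grips with 20 to 120 N. Pads are 22 mm wide; open, the fingers measure 114 mm over their backs; the gripper's body (76 mm by 85 mm) begins 54 mm behind the grasp point. The pads swing forward as they close: fully open they stand 13 mm farther back than shut.
Start: joints at [1.127, 0.313, 1.498, -0, 1.331, -0.223], TCP at [114.993, 512.258, 231.294] pointing down, gripper open.
Joint ranges: [-2.94, 2.94], [-0.97, 2.17], [0.19, 2.56], [-1.23, 4.37], [0.02, 3.11], [-2.88, 2.88]. Speed limits (rad/s): [2.39, 2.39, 3.01, 3.14, 3.14, 3.14].

## Interface

Orientations are given as a unit quaternion [w, x, y, z].
In Python, from rig import telemetry, imaging, ctrl gives the robot as it stands.
- The arm moves only by the shell command python3 -m handwheel 'ROWS' [FORCE]. ROWS is JSON, a list of rows, each an object with "delta_pos": the shift along the tool's x, y, z in cm, a list of three; "twist": the turn, a rotation vector about the tool's x, y, z in rad, a list of three; "jaw": the opening, from 0 (shut) to 1 (fully open). A call has exactly 10 rows; each row is the pose to reach, as a shift and turn from the pose commanded when the call began, along the tool's axes at that moment; what a row does not reach only later rows make up. A row lasts 1/12 s, in which the tool goes at most 41.7 mm and 7.16 degrees, less where a joint would pass 70% of its speed; a pose out of reach is approached as far as the arm can. A call with a gripper value outside its range is refused whole. The fingers move at their own pace and stop on an object; FORCE is the grip in N (left out, the last holds). Time passes only in rows, so rows that repeat a pose let the fingers close, or fill a call up. It gives the time, the measured TCP pose, the force and the opening at its end, in the units of the state.
- telemetry.sense(): the state, without advancing time (a new reading comes with each control period).
- imaging.capture(name): name is "scene" or "side" or "wrist"; returns a dict with "frame" (480x640x3 uint8, red, green, blue), "z_map" (480x640 float32, mm along the optical axis (not along the pixel's ray), 0 where there is no reading), "fx", "fy", "cx", "cy" (pixels), "rvec" (rotation vector, rad) and "tvec" (3), from world to camera coordinates, as OpenCV has them. Camera axes: x right, y down, z forward; pixel columns grow to the right and rows downward; lengths in mm; the calibration is good to about 2 mm. The wrist camera is an equidistant fisheye: a pixel r from the principal point sees the ray r / f radians off the axis. A picture is of the moment at which its call begins.
- ctrl.finish_job(): hands the job in, once; it reports no verdict.
The state is a dict: "time_s": time; "joints": joint angles; "dq": joint speeds; "tau": joint torques, N m; "eef_pos": TCP position; "ee_rot": TCP orientation; "force": force on the tool from outside, world axes, zero at the start; "wrist_torque": the same for the moment, N m; "grip_width": opening from 0.0 (shut) to 1.0 (fully open).
Only numpy, scipy, OpenCV 4.12 (cv2) and the standard library are available. Lean on these libraries where they do the work, as an engineer would, in place of code of your own. Each camera call takes 0.05 s, during which the arm holds its last target.

## Task

Get the spring clamp ready for a plate: take the rubbing block from its tray, set it flat on the left end of the clamp's sprung seat bar (left as the robot sees it) and rub it along the whole bar to the right end, pressing the bar a few millimetres down on its springs all the way but never hard. Set the block down flat in its tray again and let go of it, then pull the clamp's spring-return slide by its upright handle towards the robot until the pointer stands between the two prongs of the index, and finish while still holding it there: do not let go of the handle. Leave the index as it is set, and leave the tin, the wrench and the shackle alone.

Things in the scene. Friction and masses are not known exactly. Their poses are not given: they have to be found in the camera images.
- jig: The clamp: dark steel base 260 x 180 x 12 mm fixed to the bench, left or right of the robot. Origin: centre of its underside; +x away from the robot, +y to its left, z up. In its frame: slide along y = 0 (all but its handle below 38 mm), sprung seat bar across at x = 65 mm, fixed jaw (steel rail, top at 38 mm) at x = 100 to 115 mm, index rail at y = 62 mm.
- seat: The sprung seat bar: bright steel bar 30 mm (x) x 130 mm (y) x 10 mm, lying across the jig, its axes parallel to the jig's. Origin at the centre of its top face, 32 mm above the bench when free. It sinks straight down without tilting, up to 10 mm: it takes 3 N to start and then 0.8 N more for each mm. Its left end is +y.
- block: The rubbing block: grey stone sole 60 x 34 x 12 mm with a wooden grip 50 mm (x) x 22 mm (y) x 34 mm standing on it, 46 mm high in all, about 0.2 kg. Origin at the centre of the sole's underside, x along its length, z up. Starts flat in the tray. It is rubbed with its length along the seat bar.
- tray: Low plywood tray fixed to the bench, on the side where the clamp is not: 150 mm (x) x 110 mm (y) outside, rim 15 mm high, walls and floor 5 mm thick. Origin at the centre of its underside, on the bench.
- handle (a point): The slide's upright handle: black plastic block 18 mm (x, along the travel) x 30 mm (y) x 52 mm high, standing on the slide, axes parallel to the jig's. This point: centre of its foot, 22 mm above the bench; the top is 74 mm above the bench. Nothing stands within 40 mm of it above 38 mm.
- slide (a joint): How far the slide is pulled out, in m: 0 = home against its stop, grows as the handle is pulled along the jig's -x (towards the robot), stop at 0.085. The spring pulls it home with 4 N at the start and 0.12 N more for each mm; let go, it springs back.
- pointer (a point): Tip of the slide's pointer, a steel finger 2 mm wide reaching from the slide to the left (jig +y), 27 mm above the bench. It moves with the slide.
- mark (a point): Middle of the gap between the index's two prongs (gap 12 mm, prongs 6 mm wide, aluminium), 27 mm above the bench, on the pointer's line of travel. Axes as the jig's. The index is a small saddle clamped on the rail, set 25 to 60 mm towards the robot from the pointer's home position.
- tin: Bystander: can with a paper label, 64 mm across, 75 mm high. Origin at the centre of its foot.
- wrench: Bystander: steel wrench 170 mm long, lying flat on the bench.
- shackle: Bystander: steel shackle about 62 x 56 mm, 12 mm high, lying flat on the bench.
Things that resemble listed ones, but are neither listed nor needed, are in the scene too. Of the things that look like the block, the middle-sized one is meant. There is more than one size of the tray; the job needs the smaller.

How it is judged (in metres and radians):
On the way, in this order (a step that is already met when the one before it is completed fails the run):
1. the block is pressed on the left end of the seat bar (contact force between block and seat above 4 N and x of block in the frame of seat between -0.015 and 0.015 m and y of block in the frame of seat between 0.028 and 0.06 m and angle between block's own z axis and vertical below 0.15 rad), for 0.1 s.
2. pressed a quarter of the way along (contact force between block and seat above 4 N and x of block in the frame of seat between -0.015 and 0.015 m and y of block in the frame of seat between 0.01 and 0.024 m and angle between block's own z axis and vertical below 0.15 rad), for 0.04 s.
3. pressed at the middle (contact force between block and seat above 4 N and x of block in the frame of seat between -0.015 and 0.015 m and y of block in the frame of seat between -0.007 and 0.007 m and angle between block's own z axis and vertical below 0.15 rad), for 0.04 s.
4. pressed three quarters of the way along (contact force between block and seat above 4 N and x of block in the frame of seat between -0.015 and 0.015 m and y of block in the frame of seat between -0.024 and -0.01 m and angle between block's own z axis and vertical below 0.15 rad), for 0.04 s.
5. pressed at the right end of the seat bar (contact force between block and seat above 4 N and x of block in the frame of seat between -0.015 and 0.015 m and y of block in the frame of seat between -0.06 and -0.028 m and angle between block's own z axis and vertical below 0.15 rad), for 0.1 s.
6. the block lies flat in its tray again, released (x of block in the frame of tray between -0.055 and 0.055 m and y of block in the frame of tray between -0.04 and 0.04 m and z of block in the frame of tray between 0.002 and 0.009 m and angle between block's own z axis and vertical below 0.1 rad and contact force between the fingers and block below 0.1 N and linear speed of block below 0.03 m/s), for 0.2 s.
7. the slide is pulled out and held with the pointer between the prongs (x of pointer in the frame of mark between -0.005 and 0.005 m and contact force between the fingers and slide above 3 N and velocity of joint slide between -0.02 and 0.02 m/s), for 0.5 s.
At the end, for the whole second after the job is handed in: The fingers still hold the handle (over 3 N), the slide is still and the pointer is between the prongs (within 5 mm of mid-gap); the block lies flat in its tray, released. Before that it was rubbed flat along the bar at over 4 N, its centre from 28 mm left to 28 mm right of the bar's middle (all of step 6 and all of step 7); the arm keeps its last pose, push and grip.
It fails at once if the block is pressed hard on the seat bar (over 25 N) (contact force between block and seat above 25 N).
It fails at once if the block is dropped or thrown (linear speed of block above 0.7 m/s and contact force between the fingers and block below 0.1 N).
It fails at once if the index is shifted by more than 3 mm (distance of mark from where it was at the start of the episode above 0.003 m).
It fails at once if the tin, the wrench or the shackle is moved by more than 20 mm (distance of any of tin, wrench, shackle from where it was at the start of the episode above 0.02 m).
It also fails if it takes over 67 s, if anything falls off the work surface, if the arm or the gripper's body presses on something with over 40 N, if the wrist force passes 120 N, or if a joint passes its speed limit or range.

## Working session

There is one attempt and no reset: what is moved stays moved. The work goes in short steps, Python scripts to look and compute and a shell command to move; the robot and the scene stay as the last step left them, time stands still between calls to the robot, and variables do not carry over. Pictures are saved under pics/ and viewed, and the job is handed in when it is done.

```bash
ls; mkdir -p pics
cat > h.py <<'E'
import numpy as np, cv2
from rig import telemetry, imaging, ctrl
from scipy.spatial.transform import Rotation as R
def cap(n):
    d=imaging.capture(n); np.savez('%s.npz'%n,**d); return d
def save(d,name): cv2.imwrite('pics/'+name,d['frame'][:,:,::-1])
def pt(d,u,v,z=None):
    """pixel -> world by depth, or at world height z (pinhole)"""
    Rm=R.from_rotvec(np.ravel(d['rvec'])).as_matrix(); t=np.ravel(d['tvec'])
    ray=np.array([(u-d['cx'])/d['fx'],(v-d['cy'])/d['fy'],1.])
    c=-Rm.T@t; w=Rm.T@ray
    if z is None: s=float(d['z_map'][int(round(v)),int(round(u))])
    else: s=(z-c[2])/w[2]
    return c+s*w
E
python3 - <<'E'
from h import *
print(telemetry.sense())
for n in ['scene','side','wrist']:
    d=cap(n); save(d,n+'0.png'); print(n,d['fx'],d['cx'],d['cy'],d['rvec'],d['tvec'])
E
```

```text
pics
{'time_s': 0.0, 'joints': array([ 1.12657365e+00,  3.13446842e-01,  1.49843659e+00, -2.36506600e-05,
        1.33102228e+00, -2.23404518e-01]), 'dq': array([ 1.89150382e-05, -5.15769426e-06,  9.52105357e-04,  1.04104826e-04,
        1.72842591e-03,  1.01480637e-03]), 'tau': array([-1.94242508e-03, -4.12283742e+01, -2.59734035e+01, -4.43277686e-04,
        4.20005032e-03,  4.81644889e-06]), 'eef_pos': array([114.89351916, 512.00355265, 230.73688522]), 'ee_rot': array([-0.55183674,  0.55225654,  0.44145041, -0.44227872]), 'force': array([-0.13317692, -0.43805376, -0.46994147]), 'wrist_torque': array([3.31701704e-02, 6.96481926e-05, 5.77935208e-02]), 'grip_width': 1.0002482679370566}
scene 570.0131615070195 313.82809897724997 242.57928007067113 [ 2.11744255  1.62495382 -0.43825531] [ -63.81558613 -506.69137364 1717.31497579]
side 481.31967782870026 320.25079023299685 239.51911701643309 [ 2.17164278 -0.14974178  0.10637047] [-579.77463583   50.08942016 1055.52259087]
wrist 371.64829954431775 319.02807914881805 248.52152476503744 [-2.24261274 -1.79451749 -0.29587014] [-525.49107443  -42.04885313  379.98528627]
```

View pics/scene0.png

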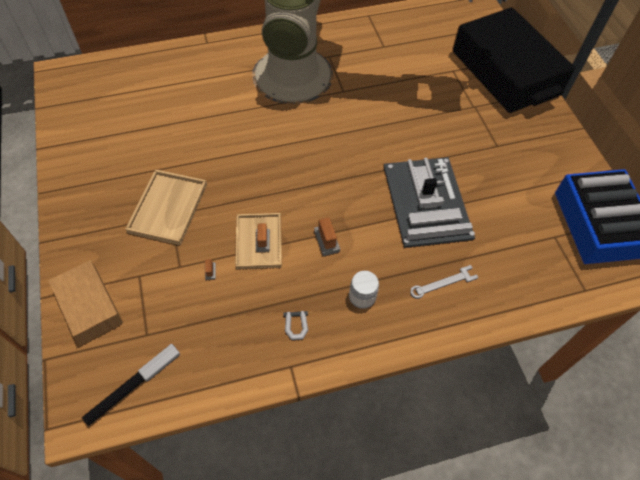

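View pics/side0.png

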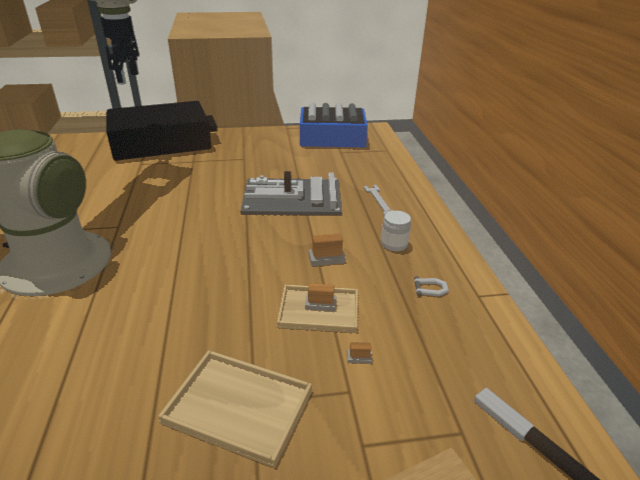

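View pics/wrist0.png

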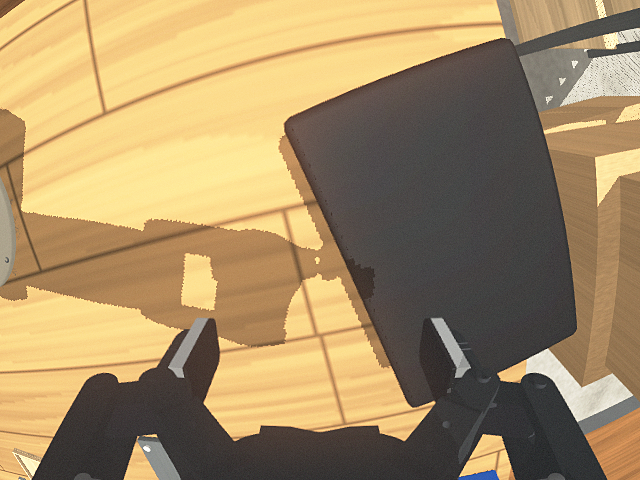

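The scene view has the robot at the top and +y to the right. The clamp is at about (430,200), with its handle at (429,187). The middle-sized block is in the small tray at (262,237). The decoys are the large block at (327,236), the small one at (210,270) and the bigger tray at (167,207). Next I'll enlarge both areas.

Run:
```python
from h import *
d=np.load('scene.npz')
f=d['frame'][:,:,::-1]
cv2.imwrite('pics/jig0.png',cv2.resize(f[150:250,375:485],(792,720)[:2],interpolation=cv2.INTER_CUBIC)[:600] if 0 else cv2.resize(f[150:250,375:485],None,fx=6,fy=6,interpolation=cv2.INTER_CUBIC))
cv2.imwrite('pics/tray0.png',cv2.resize(f[205:275,225:295],None,fx=8,fy=8,interpolation=cv2.INTER_CUBIC))
```

```text
(no output)
```

View pics/jig0.png

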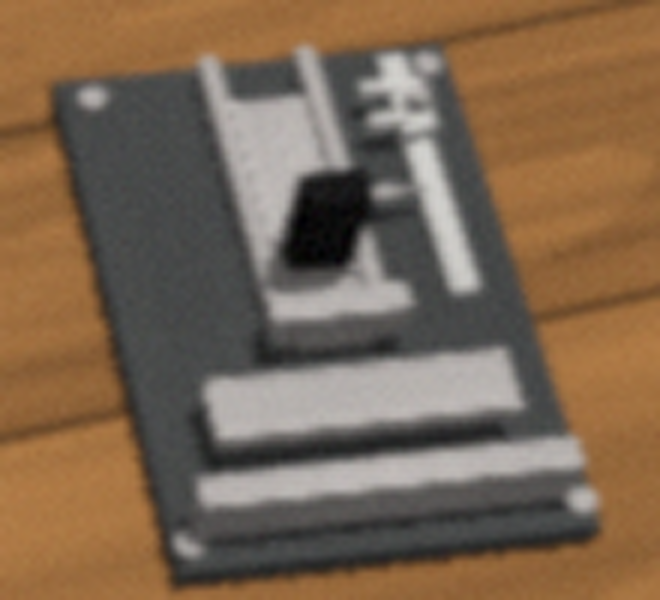

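View pics/tray0.png

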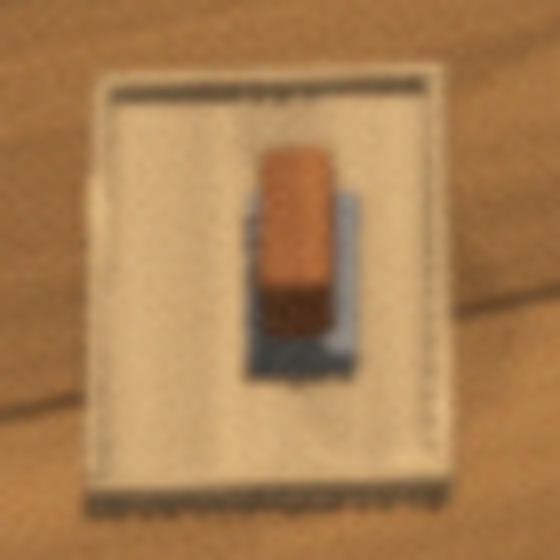

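Run:
```python
from h import *
d=np.load('scene.npz')
J=lambda x,y,z:pt(d,375+x/6-.4,150+y/6-.4,z)[:2].round(1)
T=lambda x,y,z:pt(d,225+x/8-.4,205+y/8-.4,z)[:2].round(1)
print('base top',[J(*p,12) for p in [(53,88),(443,50),(598,533),(173,582)]])
print('seat top',[J(*p,32) for p in [(205,380),(508,350),(523,407),(217,447)]])
print('jaw top',[J(*p,38) for p in [(198,483),(580,440)]])
print('handle top',[J(*p,74) for p in [(305,172),(368,176),(345,255 ),(290,238)]])
print('prongs',[J(*p,27) for p in [(362,90),(372,122)]],'pointer',J(410,192,27))
print('tray rim',[T(*p,15) for p in [(97,75),(442,67),(452,487),(87,495)]])
print('grip top',[T(*p,51) for p in [(262,150),(330,147),(330,283),(260,283)]])
print('sole',[T(*p,17) for p in [(357,193),(355,352)]],[T(*p,5) for p in [(248,378),(355,376)]])
for p in [(327,236),(262,232),(363,285),(440,283),(296,325)]: print(p,pt(d,*p).round(1))
```

```text
base top [array([405.3, 149.3]), array([429.1, 326.8]), array([684. , 291.6]), array([661.4, 113.8])]
seat top [array([582.9, 153.1]), array([601. , 281.4]), array([629.2, 276.3]), array([615.5, 146.4])]
jaw top [array([633.4, 130.6]), array([653.7, 289.7])]
handle top [array([520. , 213.6]), array([528.6, 238.3]), array([564.3, 214.1]), array([550.4, 195.3])]
prongs [array([451.9, 275.6]), array([469.8, 273.2])] pointer [509.9 275. ]
tray rim [array([ 465.4, -261.7]), array([ 490., -156.]), array([ 637.8, -188.2]), array([ 612.7, -293.8])]
grip top [array([ 529.7, -219.9]), array([ 533.9, -199.8]), array([ 580.9, -210.4]), array([ 575.6, -230.5])]
sole [array([ 530.4, -192.6]), array([ 586. , -205.9])] [array([ 579.6, -238.5]), array([ 587.2, -206.9])]
(327, 236) [612.5 -68.6  60. ]
(262, 232) [ 559.3 -214.7   55.1]
(363, 285) [763.8 -28.4  71.9]
(440, 283) [773.5 167.2   2. ]
(296, 325) [ 7.888e+02 -1.901e+02  3.000e-01]
```

```bash
cat >> h.py <<'E'
def yaw():
    s=telemetry.sense(); q=s['ee_rot']; Rt=R.from_quat([q[1],q[2],q[3],q[0]]).as_matrix(); return s,Rt
def plan(xyz,a=None):
    """tool-down target, jaw-axis yaw a (deg, literal) -> delta_pos cm, twist"""
    s,Rt=yaw()
    cur=np.degrees(np.arctan2(Rt[1,0],Rt[0,0]))
    if a is None: a=cur
    c,n=np.cos(np.radians(a)),np.sin(np.radians(a))
    X=np.array([c,n,0]);Y=np.array([0,0,-1.]);G=np.stack([X,Y,np.cross(X,Y)],1)
    d=Rt.T@(np.array(xyz)-s['eef_pos'])/10; tw=R.from_matrix(Rt.T@G).as_rotvec()
    print('t %.2f pos %s yaw %.2f F %s grip %.3f j %s'%(s['time_s'],s['eef_pos'].round(1),cur,s['force'].round(1),s['grip_width'],s['joints'].round(2)))
    print('delta',d.round(3),'twist',tw.round(4))
E
python3 - <<'E'
from h import *
plan([530,-210,200],77.3-180)
plan([530,-210,200],77.3)
s,Rt=yaw();print(Rt.round(3))
d=np.load('wrist.npz')
Rm=R.from_rotvec(np.ravel(d['rvec'])).as_matrix();print('cam in tool',Rt.T@(-Rm.T@d['tvec']-s['eef_pos']),(Rt.T@Rm.T).round(3))
E
```

```text
t 0.15 pos [114.9 512.1 230.9] yaw 77.35 F [-0.1  0.4  0.5] grip 1.001 j [ 1.13  0.31  1.5   0.    1.33 -0.22]
delta [-61.362   3.133 -56.317] twist [-1.4000e-03 -3.1407e+00  4.0000e-04]
t 0.15 pos [114.9 512.1 230.9] yaw 77.35 F [-0.1  0.4  0.5] grip 1.001 j [ 1.13  0.31  1.5   0.    1.33 -0.22]
delta [-61.362   3.133 -56.317] twist [-0.0002  0.0009 -0.0009]
[[ 0.219 -0.    -0.976]
 [ 0.976 -0.001  0.219]
 [-0.001 -1.     0.   ]]
cam in tool [   0.42942608 -142.67349183   81.88104741] [[ 1.    -0.001  0.001]
 [-0.001 -0.321  0.947]
 [-0.    -0.947 -0.321]]
```

```bash
A='{"delta_pos":[-61.4,6,-57.5],"twist":[0,0,0],"jaw":0.6}'; python3 -m handwheel '[{"delta_pos":[-6,0.5,-5.5],"twist":[0,0,0],"jaw":0.6},{"delta_pos":[-9,1,-8],"twist":[0,0,0],"jaw":0.6},{"delta_pos":[-12,1.5,-11],"twist":[0,0,0],"jaw":0.6},{"delta_pos":[-15,1.5,-14],"twist":[0,0,0],"jaw":0.6},{"delta_pos":[-18,2,-17],"twist":[0,0,0],"jaw":0.6},{"delta_pos":[-21,2,-20],"twist":[0,0,0],"jaw":0.6},{"delta_pos":[-24,2.5,-23],"twist":[0,0,0],"jaw":0.6},{"delta_pos":[-27,2.5,-26],"twist":[0,0,0],"jaw":0.6},{"delta_pos":[-30,3,-28],"twist":[0,0,0],"jaw":0.6},{"delta_pos":[-33,3,-30],"twist":[0,0,0],"jaw":0.6}]' 40
python3 - <<'E'
from h import *
plan([548,-213,170],77.3)
E
```

```text
time_s: 0.98
eef_pos: [323.2, 151.0, 202.4]
ee_rot: [-0.552, 0.552, 0.442, -0.442]
force: [0.6, 1.7, 0.7]
grip_width: 0.6
t 0.98 pos [323.2 151.  202.4] yaw 77.36 F [0.6 1.7 0.7] grip 0.600 j [ 0.1  -0.04  1.99  0.    1.2  -1.25]
delta [-30.595   3.244 -29.9  ] twist [0.0001 0.001  0.0001]
```

```bash
python3 -m handwheel '[{"delta_pos":[-3.5,0.4,-3],"twist":[0,0,0],"jaw":0.6},{"delta_pos":[-7,0.8,-6.5],"twist":[0,0,0],"jaw":0.6},{"delta_pos":[-10.5,1.2,-10],"twist":[0,0,0],"jaw":0.6},{"delta_pos":[-14,1.6,-13.5],"twist":[0,0,0],"jaw":0.6},{"delta_pos":[-17.5,2,-17],"twist":[0,0,0],"jaw":0.6},{"delta_pos":[-20.5,2.3,-20],"twist":[0,0,0],"jaw":0.6},{"delta_pos":[-23.5,2.6,-23],"twist":[0,0,0],"jaw":0.6},{"delta_pos":[-26,2.9,-26],"twist":[0,0,0],"jaw":0.6},{"delta_pos":[-28.3,3.1,-28.1],"twist":[0,0,0],"jaw":0.6},{"delta_pos":[-28.3,3.1,-28.1],"twist":[0,0,0],"jaw":0.6}]'
python3 - <<'E'
from h import *
plan([548,-213,170],77.3)
d=cap('wrist');save(d,'w1.png')
plan([548,-213,170],77.3)
E
```

```text
time_s: 1.82
eef_pos: [536.0, -188.1, 170.7]
ee_rot: [0.552, -0.552, -0.441, 0.442]
force: [-0.3, -0.6, -0.0]
grip_width: 0.598
t 1.82 pos [ 536.  -188.1  170.7] yaw 77.24 F [-0.3 -0.6 -0. ] grip 0.598 j [-0.54  0.46  1.45 -0.    1.23 -1.89]
delta [-2.163  0.067 -1.717] twist [-0.0003 -0.001  -0.0003]
t 1.87 pos [ 537.  -190.4  170.2] yaw 77.15 F [-2.  -2.1 -1.7] grip 0.601 j [-0.55  0.46  1.45 -0.    1.23 -1.89]
delta [-1.956  0.019 -1.577] twist [ 0.0003 -0.0026 -0.001 ]
```

View pics/w1.png

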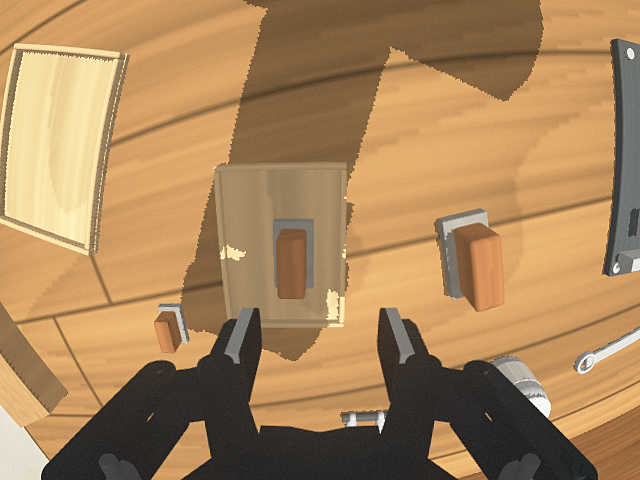

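```bash
cat >> h.py <<'E'
def wcloud(d):
    v,u=np.mgrid[0:480,0:640]; x=u-d['cx'];y=v-d['cy'];r=np.hypot(x,y)+1e-9;th=r/d['fx']
    z=d['z_map'];k=np.tan(th)/r*z
    P=np.stack([x*k,y*k,z],-1)
    Rm=R.from_rotvec(np.ravel(d['rvec'])).as_matrix(); return (P-np.ravel(d['tvec']))@Rm
def rect(W,lo,hi,box,z):
    x0,x1,y0,y1=box
    m=(W[...,2]>lo)&(W[...,2]<hi)&(W[...,0]>x0)&(W[...,0]<x1)&(W[...,1]>y0)&(W[...,1]<y1)&(z>0)
    p=W[m]; r=cv2.minAreaRect(p[:,:2].astype(np.float32)); return len(p),p.mean(0).round(1),np.round(r[0],1),np.round(r[1],1),round(r[2],1)
E
python3 - <<'E'
from h import *
d=np.load('wrist.npz');W=wcloud(d);z=d['z_map']
print(W[265,290],W[225,310],W[300,325],W[164,280])
print('grip',rect(W,46,58,(500,610,-260,-170),z))
print('sole+grip',rect(W,13,20,(515,600,-250,-182),z))
print('rim',rect(W,11,19,(440,660,-310,-140),z))
E
```

```text
[ 551.44112133 -213.4774441    49.87846011] [ 532.95969815 -194.23930357   15.6924063 ] [ 608.57518546 -198.01523978    4.88697036] [ 478.31341696 -206.56536922   12.52751579]
grip (1722, array([ 553.8, -213.8,   50.7]), array([ 555. , -214.3]), array([22.4, 49. ]), 77.2)
sole+grip (983, array([ 548.4, -207.9,   16.8]), array([ 560.7, -203.1]), array([58.3, 66.1]), 76.4)
rim (4210, array([ 542.2, -215.2,   15. ]), array([ 550.7, -223.9]), array([110.7, 150.6]), 77.6)
```

Run:
```python
from h import *
plan([555,-214.3,22.5],77.2)
```

```text
t 1.87 pos [ 537.  -190.4  170.2] yaw 77.15 F [-2.  -2.1 -1.7] grip 0.601 j [-0.55  0.46  1.45 -0.    1.23 -1.89]
delta [-1.913 14.769 -2.283] twist [ 0.0003 -0.0009 -0.001 ]
```

```bash
python3 -m handwheel '[{"delta_pos":[0,2,-0.3],"twist":[0,0,0],"jaw":0.6},{"delta_pos":[0,4.5,-0.7],"twist":[0,0,0],"jaw":0.6},{"delta_pos":[0,7,-0.7],"twist":[0,0,0],"jaw":0.6},{"delta_pos":[0,9,-0.7],"twist":[0,0,0],"jaw":0.6},{"delta_pos":[0,10,-0.7],"twist":[0,0,0],"jaw":0.6},{"delta_pos":[0,10,-0.7],"twist":[0,0,0],"jaw":0.6},{"delta_pos":[0,10,-0.7],"twist":[0,0,0],"jaw":0.6},{"delta_pos":[0,10,-0.7],"twist":[0,0,0],"jaw":0.6},{"delta_pos":[0,10,-0.7],"twist":[0,0,0],"jaw":0.6},{"delta_pos":[0,10,-0.7],"twist":[0,0,0],"jaw":0.6}]'
python3 - <<'E'
from h import *
plan([555,-214.3,22.5],77.2)
E
```

```text
time_s: 2.7
eef_pos: [542.2, -186.6, 72.7]
ee_rot: [-0.551, 0.553, 0.442, -0.442]
force: [0.4, -0.1, 0.6]
grip_width: 0.596
t 2.70 pos [ 542.2 -186.6   72.7] yaw 77.35 F [ 0.4 -0.1  0.6] grip 0.596 j [-0.54  0.58  1.53 -0.    1.02 -1.89]
delta [-2.422  5.027 -1.843] twist [ 0.0018  0.0027 -0.0006]
```

```bash
python3 -m handwheel '[{"delta_pos":[-0.8,0,-0.6],"twist":[0,0,0],"jaw":0.6},{"delta_pos":[-1.6,0,-1.2],"twist":[0,0,0],"jaw":0.6},{"delta_pos":[-2.4,0,-1.84],"twist":[0,0,0],"jaw":0.6},{"delta_pos":[-2.42,0.5,-1.84],"twist":[0,0,0],"jaw":0.6},{"delta_pos":[-2.42,1.5,-1.84],"twist":[0,0,0],"jaw":0.6},{"delta_pos":[-2.42,2.5,-1.84],"twist":[0,0,0],"jaw":0.6},{"delta_pos":[-2.42,3.5,-1.84],"twist":[0,0,0],"jaw":0.6},{"delta_pos":[-2.42,4.0,-1.84],"twist":[0,0,0],"jaw":0.6},{"delta_pos":[-2.42,4.0,-1.84],"twist":[0,0,0],"jaw":0.6},{"delta_pos":[-2.42,4.0,-1.84],"twist":[0,0,0],"jaw":0.6}]'
python3 - <<'E'
from h import *
plan([555,-214.3,22.5],77.2)
d=cap('wrist');save(d,'w2.png')
E
```

```text
time_s: 3.53
eef_pos: [554.4, -213.8, 31.3]
ee_rot: [0.552, -0.552, -0.442, 0.442]
force: [0.3, 0.3, 0.8]
grip_width: 0.597
t 3.53 pos [ 554.4 -213.8   31.3] yaw 77.36 F [0.3 0.3 0.8] grip 0.597 j [-0.57  0.68  1.49  0.    0.97 -1.92]
delta [-0.038  0.885 -0.07 ] twist [-0.0005  0.0028  0.0002]
```

View pics/w2.png

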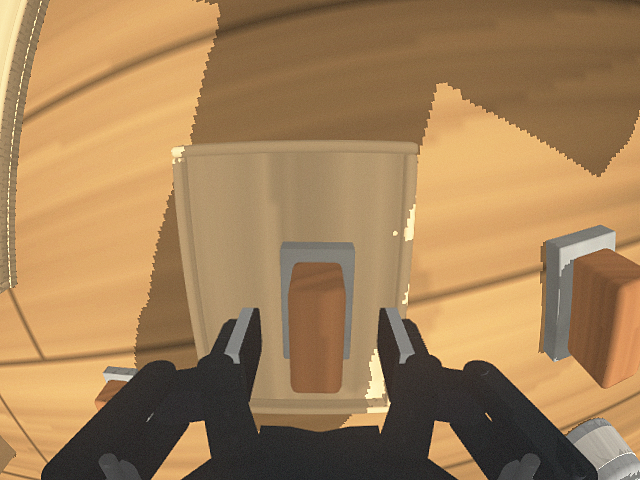

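The grip (cols 288–345) sits centred between the fingers (250–388), so I'll descend and close.

```bash
python3 -m handwheel '[{"delta_pos":[0,0.4,0],"twist":[0,0,0],"jaw":0.6},{"delta_pos":[0,0.85,-0.07],"twist":[0,0,0],"jaw":0.6},{"delta_pos":[0,0.85,-0.07],"twist":[0,0,0],"jaw":0.6},{"delta_pos":[0,0.85,-0.07],"twist":[0,0,0],"jaw":0.4},{"delta_pos":[0,0.85,-0.07],"twist":[0,0,0],"jaw":0.2},{"delta_pos":[0,0.85,-0.07],"twist":[0,0,0],"jaw":0.1},{"delta_pos":[0,0.85,-0.07],"twist":[0,0,0],"jaw":0.1},{"delta_pos":[0,0.85,-0.07],"twist":[0,0,0],"jaw":0.1},{"delta_pos":[0,0.85,-0.07],"twist":[0,0,0],"jaw":0.1},{"delta_pos":[0,0.85,-0.07],"twist":[0,0,0],"jaw":0.1}]' 60
python3 -m handwheel '[{"delta_pos":[0,0,0],"twist":[0,0,0],"jaw":0.1},{"delta_pos":[0,0,0],"twist":[0,0,0],"jaw":0.1},{"delta_pos":[0,-0.5,0],"twist":[0,0,0],"jaw":0.1},{"delta_pos":[0,-1.5,0],"twist":[0,0,0],"jaw":0.1},{"delta_pos":[0,-3,0],"twist":[0,0,0],"jaw":0.1},{"delta_pos":[0,-5,0],"twist":[0,0,0],"jaw":0.1},{"delta_pos":[0,-7,0],"twist":[0,0,0],"jaw":0.1},{"delta_pos":[0,-9,0],"twist":[0,0,0],"jaw":0.1},{"delta_pos":[0,-10,0],"twist":[0,0,0],"jaw":0.1},{"delta_pos":[0,-10,0],"twist":[0,0,0],"jaw":0.1}]'
python3 - <<'E'
from h import *
plan([555,-214.3,123],77.2)
d=cap('wrist');save(d,'w3.png')
E
```

```text
time_s: 4.42
eef_pos: [555.3, -214.3, 23.4]
ee_rot: [-0.552, 0.552, 0.442, -0.442]
force: [0.0, 0.2, 3.6]
grip_width: 0.246
time_s: 5.25
eef_pos: [555.9, -214.6, 125.6]
ee_rot: [-0.551, 0.553, 0.442, -0.441]
force: [-1.0, -0.7, -1.7]
grip_width: 0.249
t 5.25 pos [ 555.9 -214.6  125.6] yaw 77.36 F [-1.  -0.7 -1.7] grip 0.249 j [-0.56  0.56  1.41  0.    1.16 -1.91]
delta [0.007 0.261 0.099] twist [ 0.0038  0.0027 -0.0014]
```

View pics/w3.png

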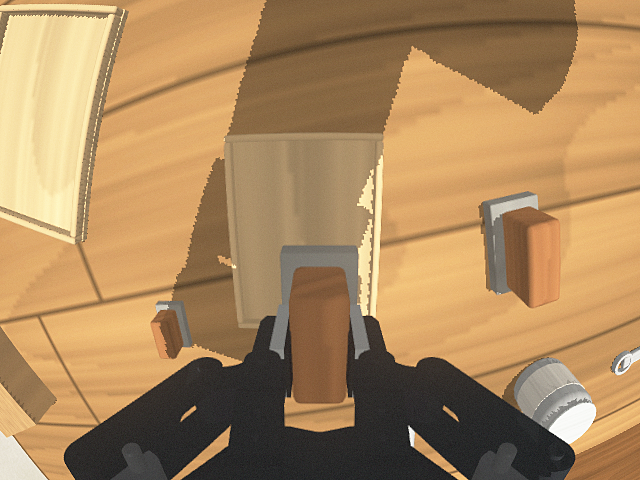

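```bash
python3 -m handwheel '[{"delta_pos":[1.5,-1.5,0],"twist":[0,0.06,0],"jaw":0.1},{"delta_pos":[4,-3,0.7],"twist":[0,0.16,0],"jaw":0.1},{"delta_pos":[7,-4.5,1.4],"twist":[0,0.28,0],"jaw":0.1},{"delta_pos":[10.5,-6,2.1],"twist":[0,0.4,0],"jaw":0.1},{"delta_pos":[14,-7,2.9],"twist":[0,0.52,0],"jaw":0.1},{"delta_pos":[17.5,-7.5,3.7],"twist":[0,0.64,0],"jaw":0.1},{"delta_pos":[21,-7.5,4.5],"twist":[0,0.76,0],"jaw":0.1},{"delta_pos":[24,-7.5,5.1],"twist":[0,0.86,0],"jaw":0.1},{"delta_pos":[26,-7.5,5.5],"twist":[0,0.94,0],"jaw":0.1},{"delta_pos":[27,-7.5,5.8],"twist":[0,1.0,0],"jaw":0.1}]'
python3 - <<'E'
from h import *
plan([560,130,200],-7.9)
E
```

```text
time_s: 6.13
eef_pos: [556.9, 64.7, 196.5]
ee_rot: [0.697, -0.696, -0.122, 0.124]
force: [0.1, -0.3, -2.8]
grip_width: 0.248
t 6.13 pos [556.9  64.7 196.5] yaw 19.96 F [ 0.1 -0.3 -2.8] grip 0.248 j [-0.09  0.42  1.44  0.    1.29 -0.44]
delta [ 2.521 -0.35   6.027] twist [-0.0011  0.4862 -0.0028]
```

```bash
python3 -m handwheel '[{"delta_pos":[0.4,-0.3,1],"twist":[0,0.1,0],"jaw":0.1},{"delta_pos":[0.9,-0.3,2],"twist":[0,0.2,0],"jaw":0.1},{"delta_pos":[1.4,-0.3,3.3],"twist":[0,0.3,0],"jaw":0.1},{"delta_pos":[1.9,-0.3,4.6],"twist":[0,0.4,0],"jaw":0.1},{"delta_pos":[2.3,-0.3,5.5],"twist":[0,0.46,0],"jaw":0.1},{"delta_pos":[2.5,-0.3,6],"twist":[0,0.486,0],"jaw":0.1},{"delta_pos":[2.5,-0.3,6],"twist":[0,0.486,0],"jaw":0.1},{"delta_pos":[2.5,-0.3,6],"twist":[0,0.486,0],"jaw":0.1},{"delta_pos":[2.5,-0.3,6],"twist":[0,0.486,0],"jaw":0.1},{"delta_pos":[2.5,-0.3,6],"twist":[0,0.486,0],"jaw":0.1}]'
python3 - <<'E'
from h import *
plan([560,130,200],-7.9)
d=cap('wrist');save(d,'w4.png')
W=wcloud(d);z=d['z_map']
print('base',rect(W,9,15,(390,700,100,340),z))
print('seat',rect(W,30,34.5,(575,632,130,295),z))
print('jaw',rect(W,36,41,(625,665,110,310),z))
print('handle top',rect(W,70,78,(450,600,150,290),z))
E
```

```text
time_s: 6.97
eef_pos: [560.5, 126.4, 200.7]
ee_rot: [-0.705, 0.706, -0.048, 0.048]
force: [-0.2, 1.0, -1.8]
grip_width: 0.243
t 6.97 pos [560.5 126.4 200.7] yaw -7.79 F [-0.2  1.  -1.8] grip 0.243 j [ 0.02  0.45  1.39 -0.    1.31  0.15]
delta [-0.096  0.069  0.345] twist [ 0.0002  0.002  -0.0008]
base (31864, array([538.5, 219.5,  12.2]), array([543.4, 224. ]), array([180.9, 260.9]), 82.6)
seat (5415, array([607.6, 215.6,  32.2]), array([607.8, 206.6]), array([ 47.2, 149.1]), 0.5)
jaw (3252, array([649.3, 209.4,  38.1]), array([649.6, 210.5]), array([159.7,  16.1]), 82.6)
handle top (974, array([531.9, 225.2,  73.8]), array([531.3, 225.3]), array([29.8, 18.5]), 82.2)
```

View pics/w4.png

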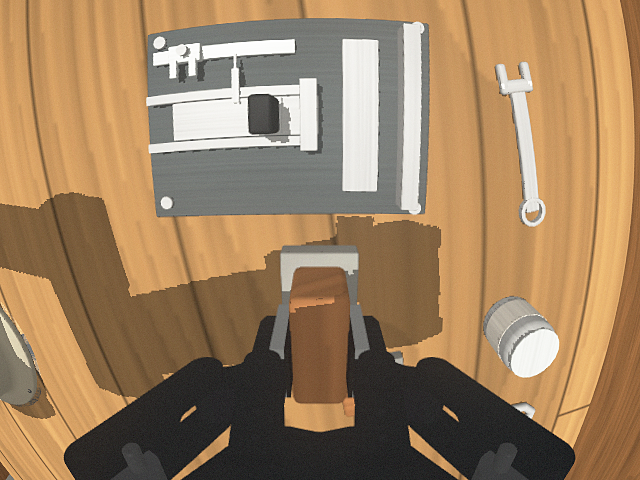

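The wrist view shows the seat bar spanning cols 343–378, the pointer near (236,60), the prongs near (175,68) and (195,68), and the handle at (263,113). I'll enlarge the index.

Run:
```python
from h import *
d=np.load('wrist.npz');f=d['frame'][:,:,::-1]
cv2.imwrite('pics/idx.png',cv2.resize(f[30:110,145:275],None,fx=6,fy=6,interpolation=cv2.INTER_CUBIC))
W=wcloud(d);z=d['z_map']
a=np.radians(-7.5);c=np.array([543.2,224.2]);ex=np.array([np.cos(a),np.sin(a)]);ey=np.array([-ex[1],ex[0]])
jx=(W[...,:2]-c)@ex;jy=(W[...,:2]-c)@ey
# print top-down height map of index region, max z in 2mm cells
H=np.zeros((18,60),int)
m=(z>0)&(jx>-120)&(jx<0)&(jy>36)&(jy<72)
for x,y,h in zip(jx[m],jy[m],W[...,2][m]):
    i=int((72-y)//2);j=int((x+120)//2);H[i,j]=max(H[i,j],round(h))
for i,r in enumerate(H): print('%3d'%(71-2*i),' '.join('%2d'%v if v>14 else ' .' for v in r))
s=rect(W,30,34.5,(585,632,130,295),z)
m=(z>0)&(abs(jx-65)<25)&(abs(jy)<80)&(W[...,2]>30)&(W[...,2]<35)
print(jx[m].min(),jx[m].max(),np.percentile(jy[m],[.5,99.5]),np.percentile(jx[m],[.5,99.5]),np.median(W[...,2][m]))
```

```text
71  .  . 18 18  .  .  .  .  .  .  .  .  .  .  .  .  .  .  .  .  .  .  .  .  .  .  .  .  .  .  .  .  .  .  .  .  .  .  .  .  .  .  .  .  .  .  .  .  .  .  .  .  .  .  .  .  .  .  .  .
 69  .  .  .  .  .  .  .  .  . 26 26 26 26  .  .  .  . 33 27 25 26 26 26 26 24  .  .  .  .  . 18  .  .  . 18  .  .  .  . 17  . 16  .  .  .  .  .  .  .  .  .  .  .  . 17  .  .  .  .  .
 67 19 19 19 19 18 19 18 20  . 26 27 26 27  . 33 33 33 34 33 26 26 26 27 27 26 18 19 20 18 19 18 18 20 19 20 19 20 19 19 19 19 19 20 19 19 18 19 19 20 19 19 21 20 18 19 18 18 19 19 20
 65 19 21 19 20 20 19 19 19  . 25 27 26 27 31 34 33 34 34 33 32 27 26 26 26 19 19 19 19 20 19 19 20 18 19 20 20 20 19 19 18 19 19 19 19 19 19 19 18 19 19 19 19 19 20 20 19 18 19 19 20
 63 20 19 19 19 19 18 20 19  . 27 27 26 25  . 33 34 33 34 32 34 26 27 26 26 23 19 19 20 18 19 19 19 20 19 18 19 19 18 19 19 19 19 20 19 20 21 19 18 19 19 19 20 20 20 19 19 20 18 19 20
 61 18 20 19 19 19 20 19 20 20 26 25 26 25 26 34 34 33 34 33 25 25 26 26 26 25 19 19 19 19 20 19 19 19 19 20 19 19 18 19 19 20 19 20 19 19 20 19 19 20 19 19 18 18 19 19 19 19 19 19 
[... 1619 characters left out ...]
  .  .  .  .  .  .  .  .  .  .  .  .  .
 41  .  .  .  .  .  .  .  .  .  . 29 29 30 30  .  .  .  .  . 29 30 30 29  .  .  .  .  .  .  .  .  .  . 15  .  .  .  . 28 28 29 29  .  .  .  .  .  .  .  .  .  .  .  .  .  .  .  .  .  .
 39  .  .  .  .  .  .  .  .  .  . 29 28 30 29  .  .  .  .  . 29 29 28 28  .  .  .  .  .  .  .  .  .  .  .  .  .  .  . 29 29 29 27  .  .  .  .  .  .  .  .  .  .  .  .  .  .  .  .  .  .
 37  .  .  .  .  .  .  .  .  .  .  .  .  .  .  .  .  .  .  .  .  .  .  .  .  .  .  .  .  .  .  .  .  .  .  .  .  .  . 27 28 28 28  .  .  .  .  .  .  .  .  .  .  .  .  .  .  .  .  .  .
49.89084465265461 80.58116566237946 [-64.31336895  64.0780679 ] [50.04150613 79.95692786] 32.162525246010944
```

View pics/idx.png

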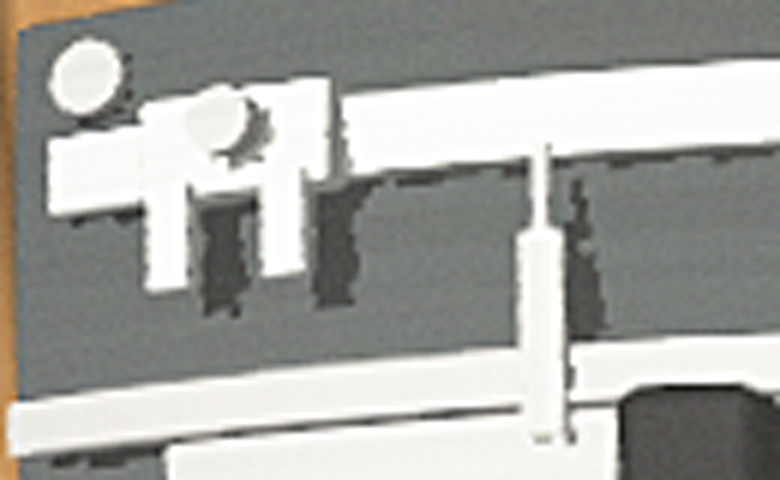

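Index mid-gap is at jig x of about −87 and the pointer at about −40, so the pull is about 47 mm. The seat centre is at (607.6, 215.7) and the jig yaw is −7.5°. Next I'll move above the left end of the seat.

Run:
```python
from h import *
plan([611.9,248.4,75],-7.5)
```

```text
t 7.02 pos [560.6 126.5 200.9] yaw -7.80 F [-0.6 -0.1 -2.4] grip 0.244 j [ 0.02  0.45  1.39 -0.    1.31  0.15]
delta [ 3.438 12.582 12.78 ] twist [ 0.0002 -0.0052 -0.0005]
```

```bash
python3 -m handwheel '[{"delta_pos":[0.5,1,1.5],"twist":[0,0,0],"jaw":0.1},{"delta_pos":[1,3,4],"twist":[0,0,0],"jaw":0.1},{"delta_pos":[1.8,5,7],"twist":[0,0,0],"jaw":0.1},{"delta_pos":[2.6,7.5,9.5],"twist":[0,0,0],"jaw":0.1},{"delta_pos":[3.2,9.5,11.5],"twist":[0,0,0],"jaw":0.1},{"delta_pos":[3.4,11.3,12.5],"twist":[0,-0.005,0],"jaw":0.1},{"delta_pos":[3.44,12.3,12.8],"twist":[0,-0.005,0],"jaw":0.1},{"delta_pos":[3.44,12.6,12.8],"twist":[0,-0.005,0],"jaw":0.1},{"delta_pos":[3.44,12.6,12.8],"twist":[0,-0.005,0],"jaw":0.1},{"delta_pos":[3.44,12.6,12.8],"twist":[0,-0.005,0],"jaw":0.1}]'
python3 - <<'E'
from h import *
plan([611.9,248.4,54],-7.5)
d=cap('side');save(d,'s1.png');cv2.imwrite('pics/s1c.png',cv2.resize(d['frame'][80:240,210:400,::-1],None,fx=4,fy=4,interpolation=cv2.INTER_CUBIC)[:600])
E
```

```text
time_s: 7.85
eef_pos: [612.5, 248.2, 76.4]
ee_rot: [0.706, -0.705, 0.046, -0.047]
force: [0.5, 0.0, -1.0]
grip_width: 0.246
t 7.85 pos [612.5 248.2  76.4] yaw -7.56 F [ 0.5  0.  -1. ] grip 0.246 j [ 0.21  0.75  1.22 -0.    1.17  0.34]
delta [-0.069  2.245  0.008] twist [-0.0004 -0.001   0.0016]
```

View pics/s1c.png

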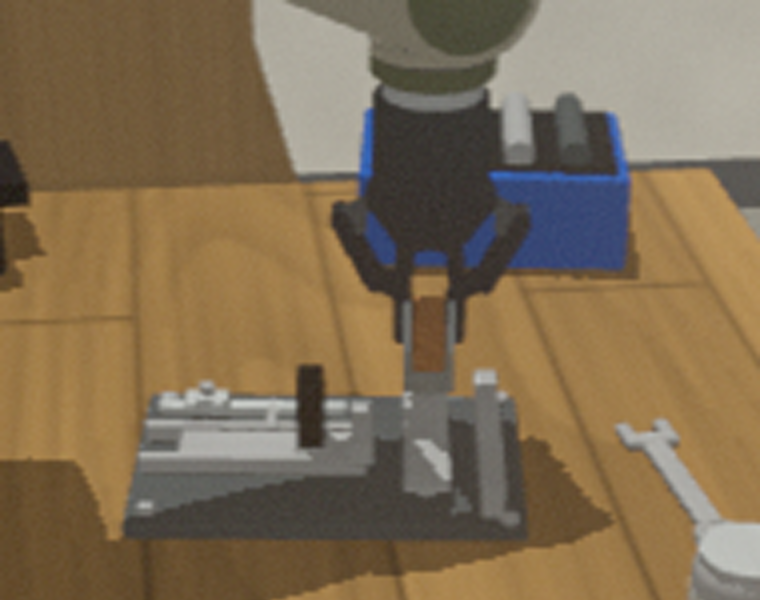

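```bash
python3 -m handwheel '[{"delta_pos":[0,0.7,0],"twist":[0,0,0],"jaw":0.1},{"delta_pos":[-0.06,1.5,0],"twist":[0,0,0],"jaw":0.1},{"delta_pos":[-0.06,2.1,0],"twist":[0,0,0],"jaw":0.1},{"delta_pos":[-0.06,2.3,0],"twist":[0,0,0],"jaw":0.1},{"delta_pos":[-0.06,2.4,0],"twist":[0,0,0],"jaw":0.1},{"delta_pos":[-0.06,2.5,0],"twist":[0,0,0],"jaw":0.1},{"delta_pos":[-0.06,2.6,0],"twist":[0,0,0],"jaw":0.1},{"delta_pos":[-0.06,2.7,0],"twist":[0,0,0],"jaw":0.1},{"delta_pos":[-0.06,2.75,0],"twist":[0,0,0],"jaw":0.1},{"delta_pos":[-0.06,2.75,0],"twist":[0,0,0],"jaw":0.1}]'
python3 - <<'E'
from h import *
plan([611.9,248.4,46.4],-7.5)
E
```

```text
time_s: 8.73
eef_pos: [611.6, 249.2, 48.0]
ee_rot: [0.706, -0.706, 0.046, -0.046]
force: [-1.9, -1.2, 3.4]
grip_width: 0.247
t 8.73 pos [611.6 249.2  48. ] yaw -7.50 F [-1.9 -1.2  3.4] grip 0.247 j [ 0.21  0.78  1.24 -0.    1.12  0.34]
delta [ 0.043  0.158 -0.074] twist [-0.0001 -0.      0.0005]
```

```bash
python3 -m handwheel '[{"delta_pos":[0,0.1,0],"twist":[0,0,0],"jaw":0.1},{"delta_pos":[0.04,0.2,-0.07],"twist":[0,0,0],"jaw":0.1},{"delta_pos":[0.04,0.2,-0.07],"twist":[0,0,0],"jaw":0.1},{"delta_pos":[0.04,0.2,-0.07],"twist":[0,0,0],"jaw":0.1},{"delta_pos":[0.04,0.2,-0.07],"twist":[0,0,0],"jaw":0.1},{"delta_pos":[0.04,0.2,-0.07],"twist":[0,0,0],"jaw":0.1},{"delta_pos":[0.04,0.2,-0.07],"twist":[0,0,0],"jaw":0.1},{"delta_pos":[0.04,0.2,-0.07],"twist":[0,0,0],"jaw":0.1},{"delta_pos":[0.04,0.2,-0.07],"twist":[0,0,0],"jaw":0.1},{"delta_pos":[0.04,0.2,-0.07],"twist":[0,0,0],"jaw":0.1}]'
python3 - <<'E'
from h import *
plan([603.3,183.0,46.0],-7.5)
d=cap('side');save(d,'s2.png');cv2.imwrite('pics/s2c.png',cv2.resize(d['frame'][120:230,230:360,::-1],None,fx=5,fy=5,interpolation=cv2.INTER_CUBIC))
E
```

```text
time_s: 9.57
eef_pos: [612.0, 248.5, 45.8]
ee_rot: [0.706, -0.705, 0.046, -0.047]
force: [-0.9, 4.1, 5.2]
grip_width: 0.25
t 9.57 pos [612.  248.5  45.8] yaw -7.50 F [-0.9  4.1  5.2] grip 0.250 j [0.21 0.79 1.24 0.   1.11 0.34]
delta [-0.007 -0.022 -6.61 ] twist [-0.0004 -0.      0.0008]
```

View pics/s2c.png

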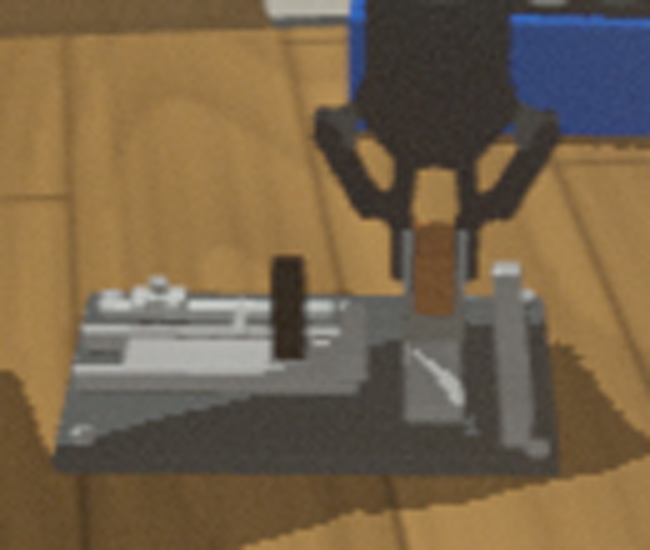

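The block is flat and aligned on the left end, at about 7 N. Now I'll rub to the right.

```bash
python3 -m handwheel '[{"delta_pos":[0,0,-0.33],"twist":[0,0,0],"jaw":0.1},{"delta_pos":[0,0,-0.66],"twist":[0,0,0],"jaw":0.1},{"delta_pos":[0,0,-1.0],"twist":[0,0,0],"jaw":0.1},{"delta_pos":[0,0,-1.33],"twist":[0,0,0],"jaw":0.1},{"delta_pos":[0,0,-1.66],"twist":[0,0,0],"jaw":0.1},{"delta_pos":[0,0,-2.0],"twist":[0,0,0],"jaw":0.1},{"delta_pos":[0,0,-2.33],"twist":[0,0,0],"jaw":0.1},{"delta_pos":[0,0,-2.66],"twist":[0,0,0],"jaw":0.1},{"delta_pos":[0,0,-3.0],"twist":[0,0,0],"jaw":0.1},{"delta_pos":[0,0,-3.3],"twist":[0,0,0],"jaw":0.1}]'
python3 - <<'E'
from h import *
plan([603.3,183.0,46.0],-7.5)
E
```

```text
time_s: 10.45
eef_pos: [607.4, 215.3, 45.7]
ee_rot: [-0.706, 0.706, -0.046, 0.046]
force: [-0.7, 4.2, 5.6]
grip_width: 0.244
t 10.45 pos [607.4 215.3  45.7] yaw -7.51 F [-0.7  4.2  5.6] grip 0.244 j [ 0.16  0.75  1.3  -0.    1.08  0.29]
delta [ 0.019 -0.035 -3.257] twist [ 0.     -0.0002 -0.    ]
```

```bash
python3 -m handwheel '[{"delta_pos":[0,0,-0.33],"twist":[0,0,0],"jaw":0.1},{"delta_pos":[0,0,-0.66],"twist":[0,0,0],"jaw":0.1},{"delta_pos":[0,0,-1.0],"twist":[0,0,0],"jaw":0.1},{"delta_pos":[0,0,-1.4],"twist":[0,0,0],"jaw":0.1},{"delta_pos":[0,0,-1.8],"twist":[0,0,0],"jaw":0.1},{"delta_pos":[0,0,-2.2],"twist":[0,0,0],"jaw":0.1},{"delta_pos":[0,0,-2.6],"twist":[0,0,0],"jaw":0.1},{"delta_pos":[0,0,-3.0],"twist":[0,0,0],"jaw":0.1},{"delta_pos":[0,0,-3.3],"twist":[0,0,0],"jaw":0.1},{"delta_pos":[0,0,-3.3],"twist":[0,0,0],"jaw":0.1}]'
python3 -m handwheel '[{"delta_pos":[0,0,0],"twist":[0,0,0],"jaw":0.1},{"delta_pos":[0,0,0],"twist":[0,0,0],"jaw":0.1},{"delta_pos":[0,0,0],"twist":[0,0,0],"jaw":0.1},{"delta_pos":[0,0,0],"twist":[0,0,0],"jaw":0.1},{"delta_pos":[0,-0.5,0],"twist":[0,0,0],"jaw":0.1},{"delta_pos":[0,-1.5,0],"twist":[0,0,0],"jaw":0.1},{"delta_pos":[0,-3,0],"twist":[0,0,0],"jaw":0.1},{"delta_pos":[0,-5,0],"twist":[0,0,0],"jaw":0.1},{"delta_pos":[0,-7,0],"twist":[0,0,0],"jaw":0.1},{"delta_pos":[0,-9,0],"twist":[0,0,0],"jaw":0.1}]'
python3 - <<'E'
from h import *
plan([553,-222,140],77.4)
E
```

```text
time_s: 11.28
eef_pos: [603.0, 182.1, 45.6]
ee_rot: [-0.705, 0.706, -0.047, 0.046]
force: [-0.1, 0.6, 4.7]
grip_width: 0.247
time_s: 12.12
eef_pos: [602.3, 182.4, 136.2]
ee_rot: [-0.705, 0.706, -0.047, 0.045]
force: [0.3, 0.4, -2.0]
grip_width: 0.245
t 12.12 pos [602.3 182.4 136.2] yaw -7.51 F [ 0.3  0.4 -2. ] grip 0.245 j [ 0.11  0.62  1.28 -0.    1.24  0.24]
delta [  0.397  -0.32  -40.74 ] twist [-7.000e-04 -1.482e+00 -3.000e-03]
```

```bash
python3 -m handwheel '[{"delta_pos":[0,-0.5,-2],"twist":[0,-0.06,0],"jaw":0.1},{"delta_pos":[0,-1,-5],"twist":[0,-0.16,0],"jaw":0.1},{"delta_pos":[0,-1,-8.5],"twist":[0,-0.28,0],"jaw":0.1},{"delta_pos":[0,-1,-12],"twist":[0,-0.4,0],"jaw":0.1},{"delta_pos":[0.1,-1,-15.5],"twist":[0,-0.52,0],"jaw":0.1},{"delta_pos":[0.1,-1,-19],"twist":[0,-0.64,0],"jaw":0.1},{"delta_pos":[0.1,-1,-22.5],"twist":[0,-0.76,0],"jaw":0.1},{"delta_pos":[0.2,-1,-26],"twist":[0,-0.88,0],"jaw":0.1},{"delta_pos":[0.2,-1,-29],"twist":[0,-0.98,0],"jaw":0.1},{"delta_pos":[0.2,-1,-31],"twist":[0,-1.06,0],"jaw":0.1}]'
python3 - <<'E'
from h import *
plan([553,-222,140],77.4)
E
```

```text
time_s: 12.95
eef_pos: [563.2, -127.5, 145.5]
ee_rot: [0.632, -0.631, -0.317, 0.319]
force: [0.1, 1.2, -1.0]
grip_width: 0.248
t 12.95 pos [ 563.2 -127.5  145.5] yaw 53.41 F [ 0.1  1.2 -1. ] grip 0.248 j [-0.42  0.5   1.45 -0.    1.19 -1.36]
delta [-8.192  0.555 -4.812] twist [-0.002  -0.4187 -0.0012]
```

```bash
python3 -m handwheel '[{"delta_pos":[-1.5,0,-0.9],"twist":[0,-0.08,0],"jaw":0.1},{"delta_pos":[-3.5,0,-2],"twist":[0,-0.18,0],"jaw":0.1},{"delta_pos":[-5.5,0.5,-3.2],"twist":[0,-0.28,0],"jaw":0.1},{"delta_pos":[-7,0.5,-4.1],"twist":[0,-0.36,0],"jaw":0.1},{"delta_pos":[-8,0.5,-4.7],"twist":[0,-0.41,0],"jaw":0.1},{"delta_pos":[-8.2,1.5,-4.8],"twist":[0,-0.419,0],"jaw":0.1},{"delta_pos":[-8.2,3.5,-4.8],"twist":[0,-0.419,0],"jaw":0.1},{"delta_pos":[-8.2,5.5,-4.8],"twist":[0,-0.419,0],"jaw":0.1},{"delta_pos":[-8.2,7.5,-4.8],"twist":[0,-0.419,0],"jaw":0.1},{"delta_pos":[-8.2,8.5,-4.8],"twist":[0,-0.419,0],"jaw":0.1}]'
python3 - <<'E'
from h import *
plan([553,-222,23.4],77.4)
E
```

```text
time_s: 13.78
eef_pos: [552.4, -217.6, 57.5]
ee_rot: [0.554, -0.551, -0.44, 0.442]
force: [-0.2, -0.8, -3.1]
grip_width: 0.249
t 13.78 pos [ 552.4 -217.6   57.5] yaw 77.19 F [-0.2 -0.8 -3.1] grip 0.249 j [-0.57  0.64  1.47 -0.    1.03 -1.92]
delta [-0.421  3.41  -0.177] twist [-0.0052 -0.0037  0.0017]
```

```bash
python3 -m handwheel '[{"delta_pos":[-0.2,0.8,0],"twist":[0,0,0],"jaw":0.1},{"delta_pos":[-0.4,1.6,-0.17],"twist":[0,0,0],"jaw":0.1},{"delta_pos":[-0.4,2.4,-0.17],"twist":[0,0,0],"jaw":0.1},{"delta_pos":[-0.4,2.9,-0.17],"twist":[0,0,0],"jaw":0.1},{"delta_pos":[-0.4,3.2,-0.17],"twist":[0,0,0],"jaw":0.1},{"delta_pos":[-0.4,3.35,-0.17],"twist":[0,0,0],"jaw":0.1},{"delta_pos":[-0.4,3.4,-0.17],"twist":[0,0,0],"jaw":0.1},{"delta_pos":[-0.4,3.4,-0.17],"twist":[0,0,0],"jaw":0.1},{"delta_pos":[-0.4,3.4,-0.17],"twist":[0,0,0],"jaw":0.1},{"delta_pos":[-0.4,3.4,-0.17],"twist":[0,0,0],"jaw":0.1}]'
python3 - <<'E'
from h import *
plan([553,-222,23.4],77.4)
E
```

```text
time_s: 14.62
eef_pos: [554.9, -223.4, 27.0]
ee_rot: [-0.552, 0.553, 0.441, -0.441]
force: [0.0, -0.1, -2.2]
grip_width: 0.246
t 14.62 pos [ 554.9 -223.4   27. ] yaw 77.24 F [ 0.  -0.1 -2.2] grip 0.246 j [-0.58  0.69  1.48  0.    0.97 -1.93]
delta [0.094 0.36  0.218] twist [ 0.0006 -0.0028 -0.0002]
```

```bash
python3 -m handwheel '[{"delta_pos":[0,0.1,0],"twist":[0,0,0],"jaw":0.1},{"delta_pos":[0,0.2,0],"twist":[0,0,0],"jaw":0.1},{"delta_pos":[0,0.3,0],"twist":[0,0,0],"jaw":0.1},{"delta_pos":[0,0.35,0],"twist":[0,0,0],"jaw":0.1},{"delta_pos":[0,0.38,0],"twist":[0,0,0],"jaw":0.1},{"delta_pos":[0,0.38,0],"twist":[0,0,0],"jaw":0.1},{"delta_pos":[0,0.38,0],"twist":[0,0,0],"jaw":0.1},{"delta_pos":[0,0.38,0],"twist":[0,0,0],"jaw":0.1},{"delta_pos":[0,0.38,0],"twist":[0,0,0],"jaw":0.1},{"delta_pos":[0,0.38,0],"twist":[0,0,0],"jaw":0.1}]'
python3 - <<'E'
from h import *
plan([553,-222,23.4],77.4)
E
```

```text
time_s: 15.45
eef_pos: [554.8, -223.3, 23.5]
ee_rot: [-0.552, 0.553, 0.441, -0.441]
force: [-2.9, 0.8, 5.3]
grip_width: 0.248
t 15.45 pos [ 554.8 -223.3   23.5] yaw 77.24 F [-2.9  0.8  5.3] grip 0.248 j [-0.58  0.7   1.48 -0.    0.96 -1.93]
delta [0.09  0.006 0.203] twist [ 0.0001 -0.0028 -0.0002]
```

The block is on the tray floor with contact felt. I'll open the gripper, then lift.

```bash
python3 -m handwheel '[{"delta_pos":[0,0,0],"twist":[0,0,0],"jaw":0.3},{"delta_pos":[0,0,0],"twist":[0,0,0],"jaw":0.4},{"delta_pos":[0,0,0],"twist":[0,0,0],"jaw":0.5},{"delta_pos":[0,0,0],"twist":[0,0,0],"jaw":0.6},{"delta_pos":[0,0,0],"twist":[0,0,0],"jaw":0.6},{"delta_pos":[0,0,0],"twist":[0,0,0],"jaw":0.6},{"delta_pos":[0,-1,0],"twist":[0,0,0],"jaw":0.6},{"delta_pos":[0,-3,0],"twist":[0,0,0],"jaw":0.6},{"delta_pos":[0,-6,0],"twist":[0,0,0],"jaw":0.6},{"delta_pos":[0,-9,0],"twist":[0,0,0],"jaw":0.6}]'
python3 - <<'E'
from h import *
plan([540,140,160],-7.5)
d=cap('wrist');save(d,'w5.png');W=wcloud(d);z=d['z_map']
print('grip',rect(W,46,58,(500,610,-270,-170),z))
print('rim',rect(W,11,19,(440,660,-310,-140),z))
E
```

```text
time_s: 16.28
eef_pos: [554.4, -223.1, 114.3]
ee_rot: [0.553, -0.552, -0.441, 0.441]
force: [0.6, -0.1, 0.6]
grip_width: 0.599
t 16.28 pos [ 554.4 -223.1  114.3] yaw 77.24 F [ 0.6 -0.1  0.6] grip 0.599 j [-0.58  0.58  1.42 -0.    1.15 -1.93]
delta [35.096 -4.555  9.434] twist [-9.0000e-04  1.4789e+00 -4.0000e-04]
grip (2833, array([ 553.2, -222.3,   50.8]), array([ 554.8, -222.6]), array([22.2, 49.7]), 77.2)
rim (6109, array([ 539.8, -220.4,   15.1]), array([ 550.7, -224. ]), array([111. , 150.2]), 77.6)
```

View pics/w5.png

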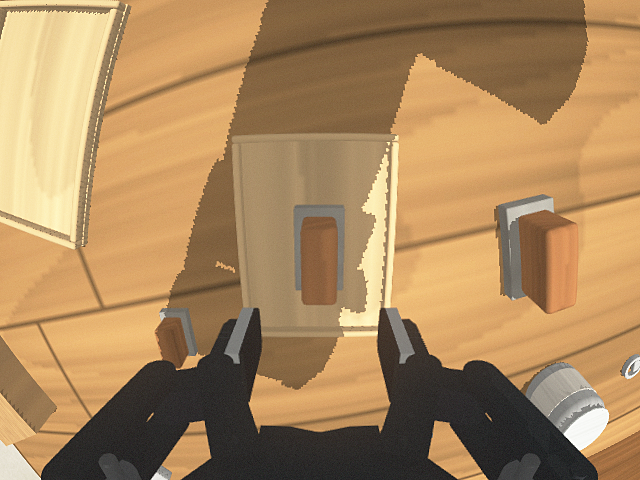

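The block is flat and released, centred in the tray at pixel (320,250). Now for the handle.

```bash
python3 -m handwheel '[{"delta_pos":[1.5,-1,0.3],"twist":[0,0.06,0],"jaw":0.6},{"delta_pos":[4,-2,0.8],"twist":[0,0.16,0],"jaw":0.6},{"delta_pos":[7.5,-2.5,1.6],"twist":[0,0.28,0],"jaw":0.6},{"delta_pos":[11,-2.5,2.4],"twist":[0,0.4,0],"jaw":0.6},{"delta_pos":[14.5,-2.5,3.3],"twist":[0,0.52,0],"jaw":0.6},{"delta_pos":[18,-2.5,4.2],"twist":[0,0.64,0],"jaw":0.6},{"delta_pos":[21.5,-2.5,5.2],"twist":[0,0.76,0],"jaw":0.6},{"delta_pos":[25,-2.5,6.2],"twist":[0,0.88,0],"jaw":0.6},{"delta_pos":[28.5,-2.5,7.2],"twist":[0,1.0,0],"jaw":0.6},{"delta_pos":[32,-2.5,8.2],"twist":[0,1.1,0],"jaw":0.6}]'
python3 - <<'E'
from h import *
plan([531.5,225.3,120],-7.5)
E
```

```text
time_s: 17.17
eef_pos: [545.2, 108.5, 138.6]
ee_rot: [-0.702, 0.702, 0.086, -0.085]
force: [0.8, 0.1, 0.5]
grip_width: 0.598
t 17.17 pos [545.2 108.5 138.6] yaw 13.86 F [0.8 0.1 0.5] grip 0.598 j [-0.01  0.47  1.53 -0.    1.14 -0.26]
delta [ 1.463  1.857 11.674] twist [1.000e-04 3.727e-01 1.000e-03]
```

```bash
python3 -m handwheel '[{"delta_pos":[0.3,0,2.2],"twist":[0,0.08,0],"jaw":0.6},{"delta_pos":[0.6,0,5],"twist":[0,0.18,0],"jaw":0.6},{"delta_pos":[0.9,0,7.5],"twist":[0,0.28,0],"jaw":0.6},{"delta_pos":[1.2,0,9.7],"twist":[0,0.35,0],"jaw":0.6},{"delta_pos":[1.4,0.5,11.2],"twist":[0,0.373,0],"jaw":0.6},{"delta_pos":[1.46,1,11.7],"twist":[0,0.373,0],"jaw":0.6},{"delta_pos":[1.46,1.5,11.7],"twist":[0,0.373,0],"jaw":0.6},{"delta_pos":[1.46,1.8,11.7],"twist":[0,0.373,0],"jaw":0.6},{"delta_pos":[1.46,1.8,11.7],"twist":[0,0.373,0],"jaw":0.6},{"delta_pos":[1.46,1.8,11.7],"twist":[0,0.373,0],"jaw":0.6}]'
python3 - <<'E'
from h import *
plan([531.5,225.3,46],-7.5)
d=cap('wrist');save(d,'w6.png');W=wcloud(d);z=d['z_map']
print('handle top',rect(W,70,78,(450,600,150,290),z))
E
```

```text
time_s: 18.0
eef_pos: [531.2, 222.9, 119.8]
ee_rot: [-0.706, 0.706, -0.045, 0.044]
force: [0.3, -0.9, -0.3]
grip_width: 0.598
t 18.00 pos [531.2 222.9 119.8] yaw -7.21 F [ 0.3 -0.9 -0.3] grip 0.598 j [ 0.19  0.53  1.48 -0.    1.13  0.32]
delta [5.000e-03 7.383e+00 2.410e-01] twist [ 0.0002  0.005  -0.0002]
handle top (1567, array([531.5, 227.1,  73.6]), array([531.3, 226.1]), array([29.6, 17.8]), 83.6)
```

View pics/w6.png

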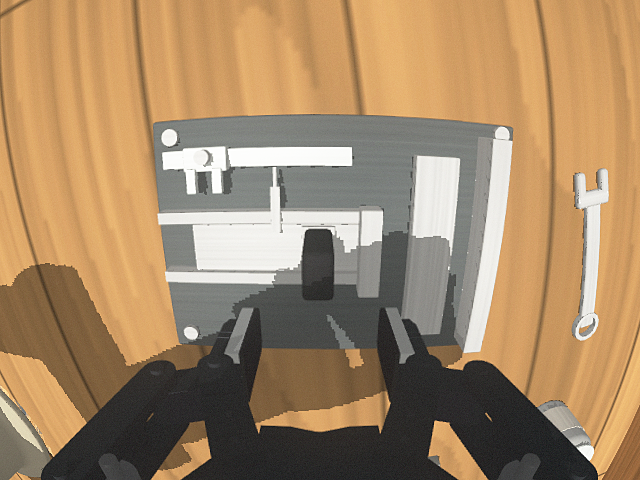

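The handle (col 318) is centred between the fingers. I'll descend and close.

```bash
python3 -m handwheel '[{"delta_pos":[0,1,0.25],"twist":[0,0.005,0],"jaw":0.6},{"delta_pos":[0,2.5,0.25],"twist":[0,0.005,0],"jaw":0.6},{"delta_pos":[0,4,0.25],"twist":[0,0.005,0],"jaw":0.6},{"delta_pos":[0,5.5,0.25],"twist":[0,0.005,0],"jaw":0.6},{"delta_pos":[0,6.7,0.25],"twist":[0,0.005,0],"jaw":0.6},{"delta_pos":[0,7.3,0.25],"twist":[0,0.005,0],"jaw":0.6},{"delta_pos":[0,7.4,0.25],"twist":[0,0.005,0],"jaw":0.6},{"delta_pos":[0,7.4,0.25],"twist":[0,0.005,0],"jaw":0.6},{"delta_pos":[0,7.4,0.25],"twist":[0,0.005,0],"jaw":0.6},{"delta_pos":[0,7.4,0.25],"twist":[0,0.005,0],"jaw":0.6}]'
python3 -m handwheel '[{"delta_pos":[0,0,0],"twist":[0,0,0],"jaw":0.5},{"delta_pos":[0,0,0],"twist":[0,0,0],"jaw":0.4},{"delta_pos":[0,0,0],"twist":[0,0,0],"jaw":0.3},{"delta_pos":[0,0,0],"twist":[0,0,0],"jaw":0.2},{"delta_pos":[0,0,0],"twist":[0,0,0],"jaw":0.1},{"delta_pos":[0,0,0],"twist":[0,0,0],"jaw":0.1},{"delta_pos":[0,0,0],"twist":[0,0,0],"jaw":0.1},{"delta_pos":[0,0,0],"twist":[0,0,0],"jaw":0.1},{"delta_pos":[0,0,0],"twist":[0,0,0],"jaw":0.1},{"delta_pos":[0,0,0],"twist":[0,0,0],"jaw":0.1}]' 40
python3 - <<'E'
from h import *
plan([531.5-46.5,225.3+6.1,46],-7.5)
d=cap('wrist');save(d,'w7.png')
E
```

```text
time_s: 18.88
eef_pos: [531.7, 226.5, 46.6]
ee_rot: [0.706, -0.705, 0.045, -0.046]
force: [0.2, -0.5, 0.1]
grip_width: 0.601
time_s: 19.72
eef_pos: [530.8, 226.5, 46.1]
ee_rot: [-0.706, 0.706, -0.046, 0.046]
force: [-4.9, -0.6, 5.2]
grip_width: 0.201
t 19.72 pos [530.8 226.5  46.1] yaw -7.44 F [-4.9 -0.6  5.2] grip 0.201 j [0.2  0.63 1.54 0.   0.98 0.33]
delta [-4.602  0.019 -0.104] twist [ 0.0002  0.0011 -0.001 ]
```

View pics/w7.png

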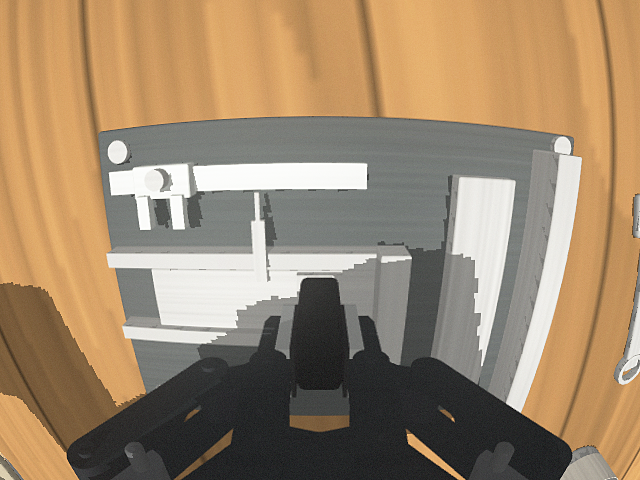

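```bash
python3 -m handwheel '[{"delta_pos":[-0.3,0,0],"twist":[0,0,0],"jaw":0.1},{"delta_pos":[-0.7,0,0],"twist":[0,0,0],"jaw":0.1},{"delta_pos":[-1.1,0,0],"twist":[0,0,0],"jaw":0.1},{"delta_pos":[-1.5,0,0],"twist":[0,0,0],"jaw":0.1},{"delta_pos":[-1.9,0,0],"twist":[0,0,0],"jaw":0.1},{"delta_pos":[-2.3,0,0],"twist":[0,0,0],"jaw":0.1},{"delta_pos":[-2.7,0,0],"twist":[0,0,0],"jaw":0.1},{"delta_pos":[-3.0,0,0],"twist":[0,0,0],"jaw":0.1},{"delta_pos":[-3.1,0,0],"twist":[0,0,0],"jaw":0.1},{"delta_pos":[-3.1,0,0],"twist":[0,0,0],"jaw":0.1}]'
cat > idx.py <<'E'
from h import *
import sys
plan([531.5-46.5,225.3+6.1,46],-7.5)
d=cap('wrist');save(d,sys.argv[1]);W=wcloud(d);z=d['z_map']
f=d['frame'][:,:,::-1];cv2.imwrite('pics/c_'+sys.argv[1],cv2.resize(f[100:300,80:340],None,fx=3,fy=3,interpolation=cv2.INTER_CUBIC))
a=np.radians(-7.5);c=np.array([543.2,224.2]);ex=np.array([np.cos(a),np.sin(a)]);ey=np.array([-ex[1],ex[0]])
jx=(W[...,:2]-c)@ex;jy=(W[...,:2]-c)@ey
m=(z>0)&(jx>-120)&(jx<0)&(jy>41)&(jy<53)&(W[...,2]>23)
h,e=np.histogram(jx[m],bins=np.arange(-105,-25))
print([(int(b),int(n)) for b,n in zip(e,h) if n>3])
m=(z>0)&(jx>-120)&(jx<0)&(jy>56)&(jy<66)&(W[...,2]>30);print('knob',jx[m].mean(),jy[m].mean())
E
python3 idx.py w8.png
```

```text
time_s: 20.6
eef_pos: [501.6, 230.3, 46.2]
ee_rot: [0.706, -0.705, 0.045, -0.047]
force: [7.3, -1.0, -2.4]
grip_width: 0.203
t 20.60 pos [501.6 230.3  46.2] yaw -7.45 F [ 7.3 -1.  -2.4] grip 0.203 j [ 0.22  0.58  1.62 -0.    0.93  0.35]
delta [-1.657  0.012 -0.103] twist [-0.0006  0.0009  0.0034]
[(-100, 6), (-99, 43), (-98, 56), (-97, 50), (-96, 55), (-95, 50), (-94, 87), (-93, 63), (-81, 49), (-80, 56), (-79, 53), (-78, 56), (-77, 56), (-76, 78), (-75, 35), (-72, 8), (-71, 24), (-70, 60), (-69, 68), (-68, 15), (-67, 11)]
knob -86.83664532714197 62.593094819628355
```

View pics/c_w8.png

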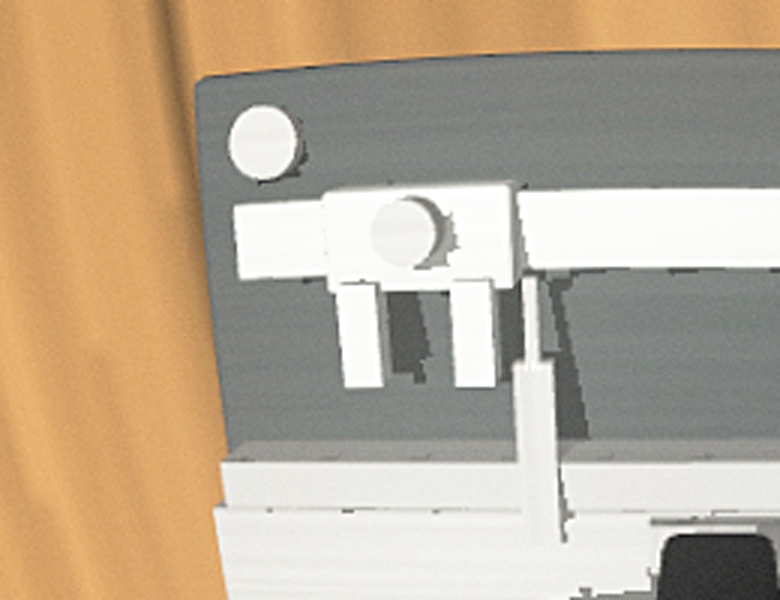

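The pointer is at jig x of about −69.5, and mid-gap is about −87. I'll creep towards the first prong to check that the pointer clears it.

```bash
python3 -m handwheel '[{"delta_pos":[-0.1,0,0],"twist":[0,0,0],"jaw":0.1},{"delta_pos":[-0.2,0,0],"twist":[0,0,0],"jaw":0.1},{"delta_pos":[-0.3,0,0],"twist":[0,0,0],"jaw":0.1},{"delta_pos":[-0.4,0,0],"twist":[0,0,0],"jaw":0.1},{"delta_pos":[-0.5,0,0],"twist":[0,0,0],"jaw":0.1},{"delta_pos":[-0.6,0,0],"twist":[0,0,0],"jaw":0.1},{"delta_pos":[-0.6,0,0],"twist":[0,0,0],"jaw":0.1},{"delta_pos":[-0.6,0,0],"twist":[0,0,0],"jaw":0.1},{"delta_pos":[-0.6,0,0],"twist":[0,0,0],"jaw":0.1},{"delta_pos":[-0.6,0,0],"twist":[0,0,0],"jaw":0.1}]'
python3 idx.py w9.png
```

```text
time_s: 21.48
eef_pos: [496.0, 231.0, 46.2]
ee_rot: [0.706, -0.705, 0.045, -0.047]
force: [6.9, -0.3, -1.9]
grip_width: 0.204
t 21.48 pos [496.  231.   46.2] yaw -7.46 F [ 6.9 -0.3 -1.9] grip 0.204 j [ 0.22  0.57  1.64 -0.    0.93  0.35]
delta [-1.092  0.014 -0.104] twist [-0.0008  0.0007  0.0039]
[(-100, 7), (-99, 43), (-98, 52), (-97, 57), (-96, 56), (-95, 47), (-94, 103), (-93, 30), (-81, 53), (-80, 48), (-79, 66), (-78, 55), (-77, 57), (-76, 63), (-75, 77), (-74, 32), (-73, 9), (-72, 4)]
knob -86.71461588752427 62.564316377721354
```

View pics/c_w9.png

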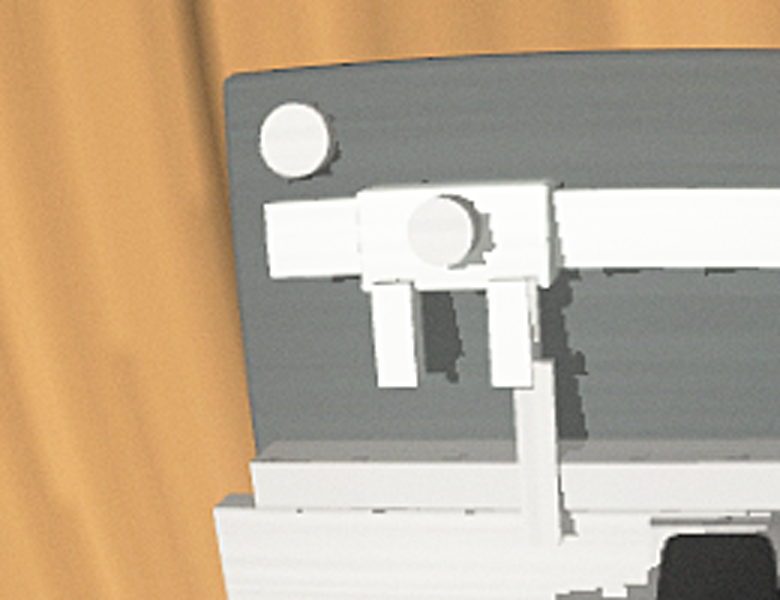

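The pointer passes underneath the prong. The index hasn't moved and the force is steady, so I'll pull the remaining ~11.8 mm.

```bash
python3 -m handwheel '[{"delta_pos":[-0.15,0,0],"twist":[0,0,0],"jaw":0.1},{"delta_pos":[-0.3,0,0],"twist":[0,0,0],"jaw":0.1},{"delta_pos":[-0.5,0,0],"twist":[0,0,0],"jaw":0.1},{"delta_pos":[-0.7,0,0],"twist":[0,0,0],"jaw":0.1},{"delta_pos":[-0.9,0,0],"twist":[0,0,0],"jaw":0.1},{"delta_pos":[-1.05,0,0],"twist":[0,0,0],"jaw":0.1},{"delta_pos":[-1.15,0,0],"twist":[0,0,0],"jaw":0.1},{"delta_pos":[-1.2,0,0],"twist":[0,0,0],"jaw":0.1},{"delta_pos":[-1.2,0,0],"twist":[0,0,0],"jaw":0.1},{"delta_pos":[-1.2,0,0],"twist":[0,0,0],"jaw":0.1}]'
python3 idx.py w10.png
```

```text
time_s: 22.37
eef_pos: [484.3, 232.5, 46.2]
ee_rot: [0.706, -0.705, 0.044, -0.048]
force: [9.2, -1.2, -2.0]
grip_width: 0.2
t 22.37 pos [484.3 232.5  46.2] yaw -7.46 F [ 9.2 -1.2 -2. ] grip 0.200 j [ 0.23  0.56  1.67 -0.    0.91  0.36]
delta [ 0.086  0.018 -0.104] twist [-0.0008  0.0007  0.0043]
[(-99, 47), (-98, 52), (-97, 56), (-96, 50), (-95, 57), (-94, 78), (-93, 45), (-90, 4), (-89, 7), (-88, 45), (-87, 58), (-86, 51), (-85, 12), (-84, 7), (-82, 7), (-81, 52), (-80, 59), (-79, 63), (-78, 57), (-77, 56), (-76, 77), (-75, 12)]
knob -86.86327708121794 62.62694292168171
```

View pics/c_w10.png

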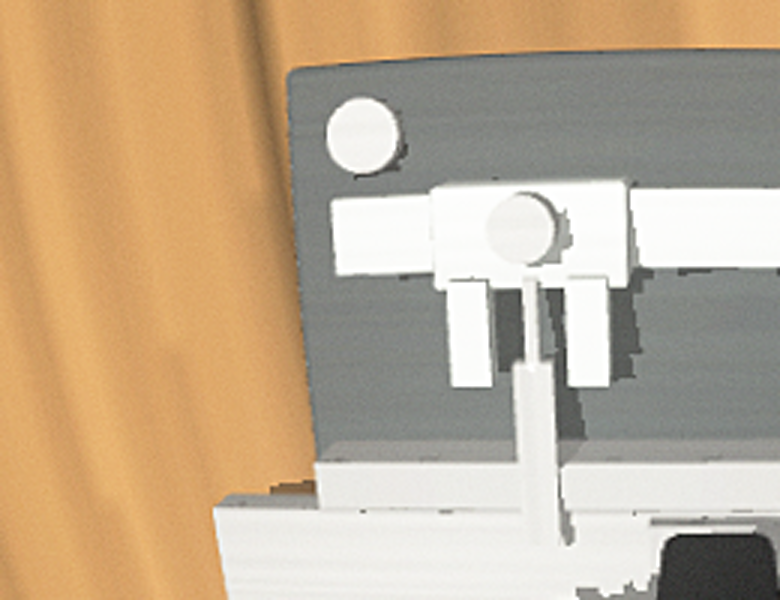

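The pointer (col ~531 in the crop) stands mid-gap between the prongs (450–492 and 567–610), at −86.6 against −87. I'll hold for a call, recheck, then hand in.

```bash
python3 -m handwheel '[{"delta_pos":[0,0,0],"twist":[0,0,0],"jaw":0.1},{"delta_pos":[0,0,0],"twist":[0,0,0],"jaw":0.1},{"delta_pos":[0,0,0],"twist":[0,0,0],"jaw":0.1},{"delta_pos":[0,0,0],"twist":[0,0,0],"jaw":0.1},{"delta_pos":[0,0,0],"twist":[0,0,0],"jaw":0.1},{"delta_pos":[0,0,0],"twist":[0,0,0],"jaw":0.1},{"delta_pos":[0,0,0],"twist":[0,0,0],"jaw":0.1},{"delta_pos":[0,0,0],"twist":[0,0,0],"jaw":0.1},{"delta_pos":[0,0,0],"twist":[0,0,0],"jaw":0.1},{"delta_pos":[0,0,0],"twist":[0,0,0],"jaw":0.1}]'
python3 idx.py w11.png
python3 - <<'E'
from h import *
d=cap('scene');save(d,'end.png')
E
```

```text
time_s: 23.25
eef_pos: [484.3, 232.6, 46.2]
ee_rot: [0.706, -0.705, 0.044, -0.048]
force: [8.9, -1.4, -2.7]
grip_width: 0.204
t 23.25 pos [484.3 232.6  46.2] yaw -7.46 F [ 8.9 -1.4 -2.7] grip 0.204 j [ 0.23  0.56  1.67 -0.    0.91  0.36]
delta [ 0.081  0.019 -0.106] twist [-0.0009  0.0007  0.0044]
[(-99, 53), (-98, 56), (-97, 51), (-96, 56), (-95, 57), (-94, 76), (-93, 39), (-90, 4), (-89, 12), (-88, 39), (-87, 63), (-86, 51), (-85, 10), (-84, 9), (-82, 10), (-81, 52), (-80, 56), (-79, 61), (-78, 59), (-77, 55), (-76, 69), (-75, 20)]
knob -86.92987897472378 62.63546517634603
```

View pics/end.png

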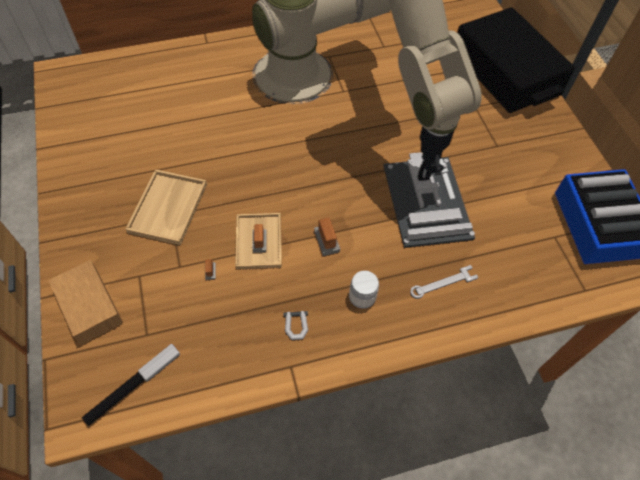

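The block is in its tray at (259,238). The tin (364,288), wrench (443,282) and shackle (296,325) are where they started. The pointer is steady.

```bash
python3 -c "
from rig import ctrl; print(ctrl.finish_job())"
```

```text
the job is handed in; nothing more can be done
None
```

I did the whole job and handed it in at about 23 s, still holding the handle; the hand-in gave no verdict.

- **Rubbing:** I set the block flat on the left end of the seat bar and rubbed it along to the right end. The gripper went from about 33 mm left to 34 mm right of the bar's middle. Wrist readings between moves put the press at about 7 N, with the bar sunk about 4–5 mm.
- **Block in tray:** I set the block down flat in the smaller tray and let go. The wrist camera put it within 5 mm of the tray's middle.
- **Slide:** I pulled the slide about 47 mm. In the last wrist picture the pointer was within about 0.5 mm of mid-gap, and it stayed still through a 0.8 s hold. The wrist read about 9 N from the spring, with the grip set to 40 N.
- **Left alone:** The index stayed within about 0.2 mm of where it was before the pointer reached it. The tin, wrench and shackle sit at the same pixels in the scene camera as at the start.

One measurement disagreed. My first hand-picked points from the scene camera put the clamp about 4 mm off from the wrist-camera depth. I used the wrist values, and the rub and both grasps came out centred with them. No check failed.

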